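# Key an index disc onto its hub and press it home

### The job

The index disc on the dark steel carrier plate stands proud because its rim notch is not over the square key. Push it round with a fingertip until the notch lies over the key, press the disc down until it is fully home, and take the hand away. Never pull it up, and leave the loose parts round it where they are.

Things in the scene. Friction and masses are not known exactly. Their poses are not given: they have to be found in the camera images.
- carrier: Fixed dark steel base plate, 220 x 150 x 12 mm, lying flat. Its origin is on the underside, on the disc's vertical axis; the plate runs from x = -85 to +135 mm and y = -75 to +75 mm in its own frame. A black round housing (90 mm across, top 30 mm above the bench) stands under the disc. Loose small parts lie on its +x end.
- axis (a point): Point on the disc's vertical axis, 30 mm above the bench (top of the housing; the disc's underside when seated). Fixed.
- key (a point): Middle of the part of the key that the notch takes: the point on top of the key, 38 mm above the bench, 55 mm from the disc's axis towards the carrier's -x end. The key is a fixed steel block 12 mm wide, standing on the carrier and reaching from 51 to 76 mm from the axis, so it shows beyond the disc's rim.
- notch (a point): Middle of the square notch in the disc's rim, 55 mm from the axis, level with the disc's top face; it turns and sinks with the disc. The notch is 18 mm wide, open at the rim, and its floor is 48 mm from the axis. The disc: bare metal, 120 mm across, 10 mm thick; top face 50 mm above the bench while proud, 40 mm when seated. The disc can sink only while the notch is over the key (3 mm play each way); else it stops on the key after 2 mm.
- post_left (a point): Centre of the top of one of two upright steel posts on the disc, both 18 mm thick and standing 25 mm above its top face, 44 mm from the axis, on opposite sides, at right angles to the notch (collar 24 mm across, 2 mm high at the foot). This one is 90 degrees clockwise, seen from above, from the notch. Pushing a post sideways turns the disc: about 1.5 N at the post, and the disc stays where it is left.
- post_right (a point): Centre of the top of the other post, 90 degrees anticlockwise, seen from above, from the notch; same size.
- boss (a point): Centre of the top of the low round boss in the middle of the disc: 30 mm across, 3 mm above the disc's top face. A good place to press: about 6 N moves the disc slowly down, 10 N briskly; it stays where it is left.
- disc (a joint): Angle of the disc on the carrier in rad, growing anticlockwise seen from above. 0 (and 2 pi, 6.28) = notch over the key. It may be turned either way, from -3.2 to 9.5.
- press (a joint): How far the disc is pressed down, m: 0 = proud as at the start, 0.010 = fully home; negative = drawn up (down to -0.012).
- connector_1: Loose pin connector, 11 x 34 x 14 mm, on the +x end of the carrier, origin under its centre. Leave it.
- knob_1: Loose black instrument knob, 24 mm across, 16 mm high, on the +x end of the carrier, origin under its centre. Leave it.
- battery_1: Loose flat battery, 36 x 56 x 11 mm, on the bench to the left of the carrier, origin under its centre. Leave it.
- board_a: Loose green circuit board, 50 x 64 x 8 mm, on the bench to the left of the carrier, further off, origin under its centre. Leave it.

How it is judged:
By the outcome, as a careful person would: the job done as asked, in the order asked, and still so for the second after the job is handed in, with the robot touching nothing.
It also fails if it takes over 48 s, if anything falls off the work surface, if the arm or the gripper's body presses on something with over 40 N, if the wrist force passes 120 N, or if a joint passes its speed limit or range.

### The arm

A 6-joint arm with a two-finger parallel gripper is mounted at the origin on the work surface; the furniture and walls round the work are solid. World frame = base frame: x ahead of the robot, y to its left, z up, the work surface at z = 0. Lengths are in m, angles in rad, forces in N, time in s.
With the tool pointing down it reaches from about 0.35 to 0.975 m from the base axis. Payload 7.1 kg.
Tool frame: the origin (TCP) lies midway between the tips of the shut fingers; the grasp point (between the pads) lies 19 mm behind it; z points along the fingers, y is the line along which they close (so a half turn about z gives the same grasp; the last joint's range is limited). The gripper opens to 88 mm and grips with 3 to 60 N. Pads are 20 mm wide; open, the fingers measure 115 mm over their backs; the gripper's body (75 mm by 178 mm) begins 61 mm behind the grasp point.
Start: joints at [1.285, 0.423, 1.63, -0, 1.089, -0.019], TCP at [0.165, 0.603, 0.223] pointing down, gripper open.
Joint ranges: [-3, 3], [-0.9, 2.11], [0.09, 2.58], [-1.31, 4.45], [0.11, 2.69], [-2.54, 2.54]. Speed limits (rad/s): [2.39, 2.39, 3.01, 3.14, 3.14, 3.14].

### API

Orientations are given as a unit quaternion [w, x, y, z].
In Python, from station import move_pose, movel, movej, command_gripper, wait, inverse_kinematics, read_camera, camera_info, MotionError, job_done, get_time, get_joint_pos, get_qvel, get_effort, get_tcp_pos, get_ee_rot, get_ft_force, get_ft_torque, get_grip_width, get_finger_force gives the robot as it stands. Calls block until the motion is done:
- move_pose(position, orientation): joint-space move of the TCP to a pose.
- movel(position, frame=None, v=0.15, until_force=None): straight line of the TCP; frame=None keeps the orientation; v is the mean speed in m/s. With until_force (N) it stops when the force on the tool has changed by that much, and returns True; else False.
- movej(angles): joint-space move.
- command_gripper(opening): opening from 0.0 (shut) to 1.0 (fully open); the grip force is fixed at half the most; returns when the fingers have stopped.
- wait(seconds).
- inverse_kinematics(position, orientation): joint angles nearest the present ones, or None.
- read_camera(name): name is "scene" or "top" or "wrist"; returns the picture (480x640x3 uint8, red, green, blue); there is no depth.
- camera_info(name): a dict with "intrinsics" (3x3 intrinsics, pixels), "dist" ([k1, k2, p1, p2, k3] as OpenCV has them; the pictures are not rectified), "T" (4x4, takes a point from camera to world coordinates); the wrist camera has in their place "tool_from_camera" (4x4, takes a point from camera to tool coordinates, whose origin is the TCP and whose axes are the flange's). Camera axes: x right, y up, looking along -z (the intrinsics and any distortion apply to the point x, -y, -z); pixel columns grow to the right and rows downward; lengths in m; the calibration is good to about 2 mm. A picture is of the moment at which its call begins: read the wrist's pose just before it. camera_info takes no time and is no camera call.
A pose or a line that the arm cannot do raises MotionError and nothing moves.
- job_done(): hands the job in; it is judged then, once.
Readings, each from a call of its own:
- get_time(): time.
- get_joint_pos(): joint angles.
- get_qvel(): joint speeds.
- get_effort(): joint torques, N m.
- get_tcp_pos(): TCP position.
- get_ee_rot(): TCP orientation.
- get_ft_force(): force on the tool from outside, world axes, zero at the start.
- get_ft_torque(): the same for the moment, N m.
- get_grip_width(): opening from 0.0 (shut) to 1.0 (fully open).
- get_finger_force(): force on a finger pad.
Only numpy, scipy, OpenCV 4.12 (cv2) and the standard library are available. Lean on these libraries where they do the work, as an engineer would, in place of code of your own. Each camera call takes 0.05 s, during which the arm holds its last target. There are 200 camera calls.

## Working session

There is one attempt and no reset: what is moved stays moved. The work goes in short steps, each a Python script; the robot and the scene stay as the last script left them, time stands still between calls to the robot, and variables do not carry over. Pictures are saved under pics/ and viewed, at most 10 in all, crops included, and the job is handed in when it is done.

```bash
mkdir -p pics; ls
python3 - <<'E'
from station import *
import cv2,numpy as np
for n in ("top","scene"):
    im=read_camera(n); cv2.imwrite(f"pics/{n}0.png",im[:,:,::-1])
    c=camera_info(n); print(n,np.round(c["intrinsics"],1).tolist(),c["dist"],np.round(c["T"],3).tolist())
c=camera_info("wrist");print({k:np.round(v,3).tolist() for k,v in c.items() if not isinstance(v,str)})
print(get_time(),get_ee_rot(),get_tcp_pos())
E
```

```text
pics
top [[439.9, 0.0, 322.8], [0.0, 439.9, 244.7], [0.0, 0.0, 1.0]] [-0.11173933  0.          0.          0.          0.        ] [[0.028, 0.98, -0.195, 0.411], [-0.999, 0.024, -0.023, -0.017], [-0.018, 0.195, 0.981, 0.924], [0.0, 0.0, 0.0, 1.0]]
scene [[556.0, 0.0, 318.3], [0.0, 556.0, 231.9], [0.0, 0.0, 1.0]] [0.04144204 0.         0.         0.         0.        ] [[0.868, 0.311, -0.386, 0.214], [-0.496, 0.553, -0.67, -0.618], [0.005, 0.773, 0.634, 0.642], [0.0, 0.0, 0.0, 1.0]]
{'intrinsics': [[414.044, 0.0, 315.639], [0.0, 414.044, 241.875], [0.0, 0.0, 1.0]], 'dist': [-0.089, 0.0, 0.0, 0.0, 0.0], 'tool_from_camera': [[-0.001, 0.955, 0.297, 0.083], [1.0, 0.001, 0.001, -0.0], [0.0, 0.297, -0.955, -0.162], [0.0, 0.0, 0.0, 1.0]]}
0.1 [-1.00848844e-04  1.33002342e-01  9.91115501e-01 -6.56543686e-04] [0.16460623 0.60242545 0.2220085 ]
```

View pics/top0.png

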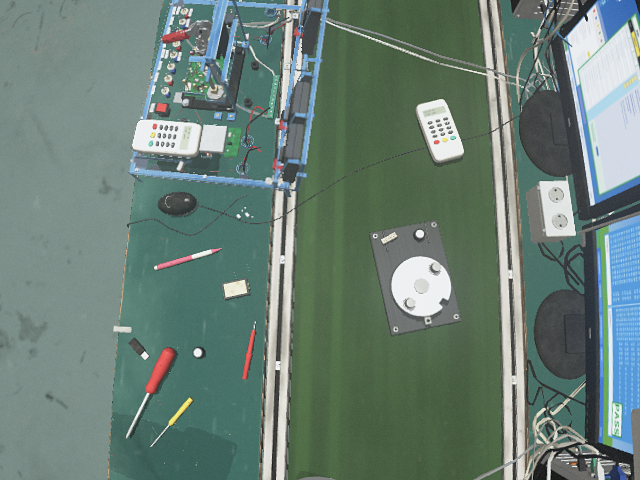

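View pics/scene0.png

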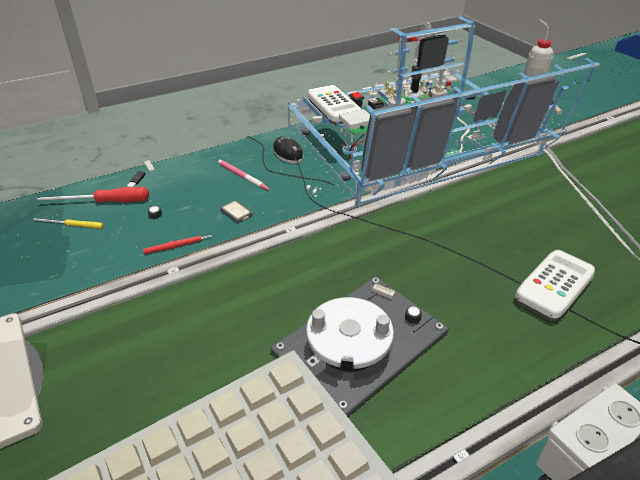

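The top view shows the disc at about (421,286), the notch at (446,302), the key at (428,321), the posts at (409,303) and (435,268), and the loose parts at (389,238) and (420,235). The scene view agrees. I'll turn these into world points and go above for a close look.

```bash
cat > h.py <<'E'
from station import *
import cv2,numpy as np
from scipy.spatial.transform import Rotation as R
def Tool():
    q=get_ee_rot(); T=np.eye(4); T[:3,:3]=R.from_quat([q[1],q[2],q[3],q[0]]).as_matrix(); T[:3,3]=get_tcp_pos(); return T
def cast(n,uv,z,T=None):
    c=camera_info(n); T=T@c["tool_from_camera"] if n=="wrist" else c["T"]
    p=cv2.undistortPoints(np.float64(uv).reshape(-1,1,2),c["intrinsics"],np.float64(c["dist"]))[:,0]
    d=np.c_[p[:,0],-p[:,1],-np.ones(len(p))]@T[:3,:3].T
    return T[:3,3]+d*((np.broadcast_to(z,len(p))-T[2,3])/d[:,2])[:,None]
def quat(yaw): # tool down, tool x axis at world angle yaw
    x=np.array([np.cos(yaw),np.sin(yaw),0]); zz=np.array([0,0,-1.]); y=np.cross(zz,x)
    q=R.from_matrix(np.c_[x,y,zz]).as_quat(); return [q[3],q[0],q[1],q[2]]
E
python3 - <<'E'
from h import *
p=cast("top",[[421,286],[446,302],[428,321],[409,303],[435,268],[389,238],[420,235]],[.05,.05,.038,.075,.075,.026,.028])
print(np.round(p,3)); v=p-p[0]; print(np.degrees(np.arctan2(v[:,1],v[:,0])).round(),np.hypot(v[:,0],v[:,1]).round(3))
print("scene",np.round(cast("scene",[[350,328],[313,361]],[.053,.038]),3))
T=Tool(); print(np.degrees(np.arctan2(T[1,0],T[0,0])))
a=p[0]; a[2]=.18
for d in range(-180,180,30):
    j=inverse_kinematics(a,quat(np.radians(d))); print(d,None if j is None else np.round(j,2))
E
```

```text
[[ 0.505 -0.195  0.05 ]
 [ 0.474 -0.244  0.05 ]
 [ 0.437 -0.21   0.038]
 [ 0.469 -0.166  0.075]
 [ 0.538 -0.217  0.075]
 [ 0.607 -0.134  0.026]
 [ 0.614 -0.198  0.028]]
[   0. -122. -167.  142.  -35.   31.   -2.] [0.    0.059 0.07  0.046 0.04  0.118 0.109]
scene [[ 0.507 -0.199  0.053]
 [ 0.441 -0.212  0.038]]
164.7137539451029
-180 [-0.39  0.36  1.85 -0.    0.94 -1.96]
-150 [-0.39  0.36  1.85 -0.    0.94 -2.48]
-120 None
-90 None
-60 [-0.39  0.36  1.85 -0.    0.94  2.23]
-30 [-0.39  0.36  1.85 -0.    0.94  1.7 ]
0 [-0.39  0.36  1.85 -0.    0.94  1.18]
30 [-0.39  0.36  1.85 -0.    0.94  0.66]
60 [-0.39  0.36  1.85 -0.    0.94  0.13]
90 [-0.39  0.36  1.85 -0.    0.94 -0.39]
120 [-0.39  0.36  1.85 -0.    0.94 -0.91]
150 [-0.39  0.36  1.85 -0.    0.94 -1.44]
```

Run:
```python
from h import *
t=get_time()
for th in (.95,0.1):
    move_pose([.44*np.cos(th),.44*np.sin(th),.26],quat(th+1.8 if th>.5 else th+1.2))
move_pose([.505,-.197,.18],quat(np.radians(35)))
command_gripper(0.0)
T=Tool(); im=read_camera("wrist"); np.save("T1.npy",T); cv2.imwrite("pics/w1.png",im[:,:,::-1]); print(get_time(),T[:3,3],get_grip_width())
```

```text
4.9083 [ 0.50497733 -0.19699828  0.17997193] 0.00747969198882265
```

View pics/w1.png

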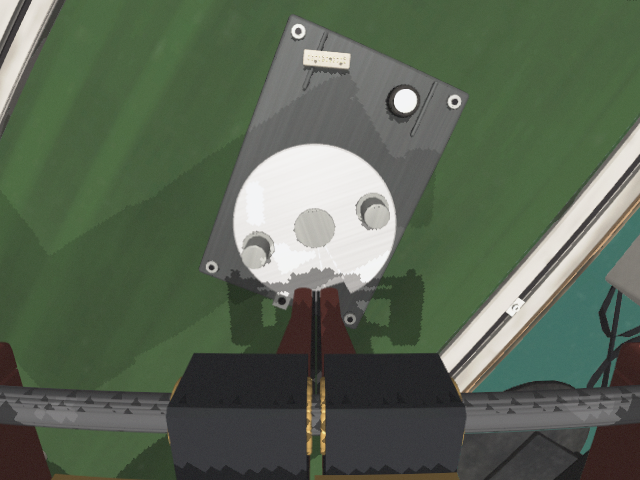

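Close look: boss at (315,228), post tops at (256,257) and (376,216), carrier screws at (298,31), (455,102), (211,267) and (350,319), key outer end near (283,300). The notch is partly hidden by the fingers.

Run:
```python
from h import *
T=np.load("T1.npy")
p=cast("wrist",[[315,228],[256,257],[376,216],[283,300],[298,31],[455,102],[211,267],[350,319]],[.053,.075,.075,.038]+[.012]*4,T)
print(np.round(p,4))
d=p[2]-p[1]; print("posts sep",np.linalg.norm(d),"ang post_left",np.degrees(np.arctan2(-d[1],-d[0])),"mid",(p[1]+p[2])/2)
e=p[6]-p[4]; f=p[7]-p[5]; print("carrier -x dir",np.degrees(np.arctan2(e[1],e[0])),np.degrees(np.arctan2(f[1],f[0])),np.linalg.norm(e))
k=p[3]-p[0];print("key",np.degrees(np.arctan2(k[1],k[0])),np.hypot(k[0],k[1]))
```

```text
[[ 0.5057 -0.1951  0.053 ]
 [ 0.4707 -0.1703  0.075 ]
 [ 0.5407 -0.2201  0.075 ]
 [ 0.4381 -0.2107  0.038 ]
 [ 0.6126 -0.1051  0.012 ]
 [ 0.6407 -0.2322  0.012 ]
 [ 0.417  -0.1482  0.012 ]
 [ 0.4453 -0.2751  0.012 ]]
posts sep 0.08590118394097246 ang post_left 144.5547488586809 mid [ 0.50566538 -0.19516117  0.075     ]
carrier -x dir -167.5636196174822 -167.61727143710533 0.20033682759003882
key -166.97305325437648 0.06932890627463761
```

```bash
cat >> h.py <<'E'
A=np.array([.5057,-.1952])
def push(th,off=.019,z=.059):
    a=np.radians(th); t=np.array([np.sin(a),-np.cos(a)])
    return [*(A+.044*np.array([np.cos(a),np.sin(a)])-off*t),z],quat(a-np.pi/2)
E
python3 - <<'E'
from h import *
move_pose(*push(144.6,.030,.12)); movel(push(144.6,.030)[0],v=.1)
print(get_time(),get_ft_force())
for th in np.linspace(146,104.4,7):
    movel(push(th)[0],frame=push(th)[1],v=.05); print(round(th),np.round(get_ft_force(),1))
p,q=push(104.4,.026); movel(p,v=.1); p[2]=.15; movel(p,v=.2)
move_pose([.5057,-.1952,.20],quat(np.radians(80)))
T=Tool(); im=read_camera("wrist"); np.save("T2.npy",T); cv2.imwrite("pics/w2.png",im[:,:,::-1]); print(get_time(),T[:3,3])
E
```

```text
6.1167 [-0.30980661  0.13609427  0.19766966]
146 [-0.9  0.1 -0.6]
139 [ 1.1  0.3 -0.3]
132 [ 0.1 -0.6 -0.8]
125 [ 0.3 -0.5 -0.4]
118 [-0.6 -0.3 -0.3]
111 [ 0.5 -0.3 -0.2]
104 [-0.3 -0.1 -0.4]
10.1167 [ 0.50504061 -0.19487142  0.19879904]
```

View pics/w2.png

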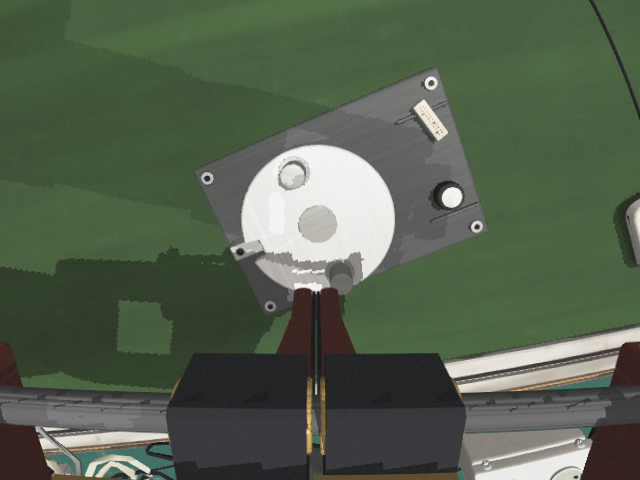

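The notch now lies near the key at about (250,249), with the post tops near (292,174) and (341,283). I'll enlarge that area and measure the angle.

Run:
```python
from h import *
im=cv2.imread("pics/w2.png"); c=im[140:310,215:415]; c=cv2.convertScaleAbs(c,alpha=1.0)
cv2.imwrite("pics/w2c.png",cv2.resize(c,None,fx=3.5,fy=3.5,interpolation=cv2.INTER_CUBIC))
T=np.load("T2.npy"); p=cast("wrist",[[318,224],[292,174],[341,283]],[.053,.075,.075],T); d=p[2]-p[1]
print(p.round(4),np.linalg.norm(d),np.degrees(np.arctan2(-d[1],-d[0])))
for q in p[1:]: v=q[:2]-p[0,:2]; print(np.degrees(np.arctan2(v[1],v[0])),np.hypot(*v))
```

```text
[[ 0.5055 -0.1945  0.053 ]
 [ 0.495  -0.1505  0.075 ]
 [ 0.5154 -0.2366  0.075 ]] 0.08851446141717871 103.32559449889581
103.37598606975729 0.045261170975136496
-76.72713627881194 0.04325332626497934
```

View pics/w2c.png

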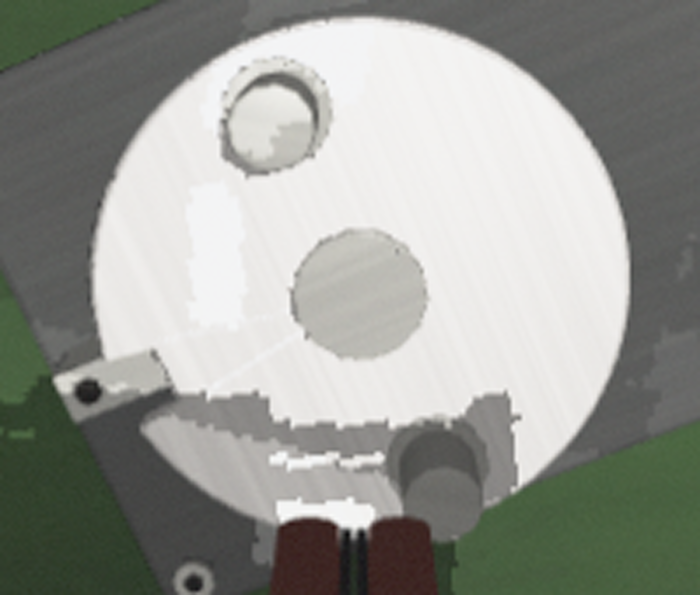

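Run:
```python
from h import *
T=np.load("T2.npy"); s=lambda x,y:[215+x/3.5,140+y/3.5]
p=cast("wrist",[[318,224],s(105,362),s(143,430),s(155,350),s(55,378),s(80,422),s(172,388)],[.053,.05,.05,.038,.038,.038,.038],T)
for q in p[1:]: v=q[:2]-p[0,:2]; print(np.degrees(np.arctan2(v[1],v[0])).round(1),np.hypot(*v).round(4))
m=(p[1]+p[2])/2-p[0]; print(np.linalg.norm(p[1]-p[2]),np.degrees(np.arctan2(m[1],m[0])))
m=(p[4]+p[5])/2-p[0]; print(np.linalg.norm(p[4]-p[5]),np.degrees(np.arctan2(m[1],m[0])))
```

```text
-174.0 0.06
-156.6 0.0596
-170.1 0.051
-171.4 0.0759
-162.1 0.0754
-158.9 0.0518
0.018124488616534488 -165.32163725804566
0.012206167975346655 -166.76028206625966
```

Notch and key differ by about 1.2° (widths 18.1 and 12.2 mm check out), which is inside the play. I'll nudge it a little further, then press.

Run:
```python
from h import *
move_pose(*push(104.4,.028,.12)); movel(push(104.4,.028)[0],v=.1)
p,q=push(103.1); movel(p,frame=q,v=.03)
p,q=push(103.1,.027); movel(p,v=.1); p[2]=.10; movel(p,v=.2)
movel([*A,.10],v=.15); movel([*A,.058],v=.1)
f0=np.array(get_ft_force())
hit=movel([*A,.0405],v=.008,until_force=22)
print(get_time(),hit,get_tcp_pos(),np.array(get_ft_force())-f0)
```

```text
15.8917 True [ 0.50574769 -0.19521024  0.04323441] [-0.47942406  1.37915362  6.70932178]
```

Run:
```python
from h import *
hit=movel([*A,.040],v=.006,until_force=25)
print(hit,get_tcp_pos(),get_ft_force()); wait(.3); print(get_tcp_pos(),get_ft_force())
movel([*A,.10],v=.15); a=np.radians(-60)
move_pose([.4857,-.2252,.20],quat(np.radians(45)))
T=Tool(); im=read_camera("wrist"); np.save("T3.npy",T)
cv2.imwrite("pics/w3.png",cv2.resize(im[80:400,140:500,::-1],None,fx=1.8,fy=1.8)); print(get_time(),T[:3,3],get_ft_force())
```

```text
True [ 0.5058067  -0.19525832  0.04320823] [-1.68853004  1.74447636  9.61198877]
[ 0.50580471 -0.19525316  0.04321353] [-2.93727505  0.72743643  9.87661052]
17.7833 [ 0.48507448 -0.22484521  0.19868675] [-0.79894006  0.28831601  0.35773863]
```

View pics/w3.png

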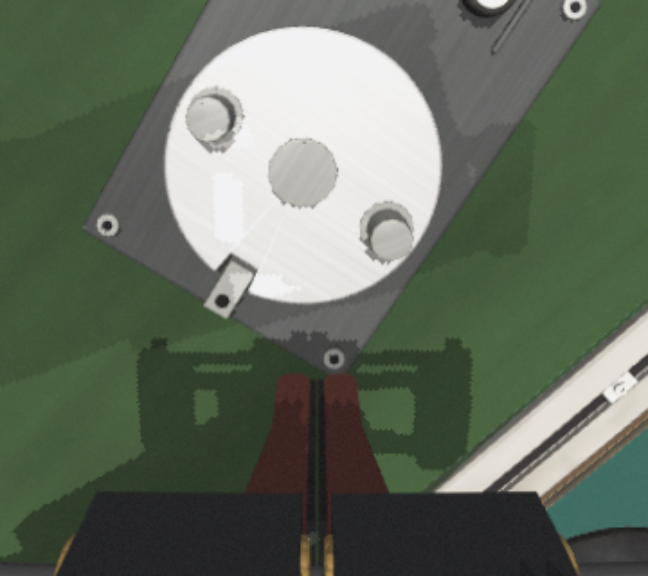

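The key sits in the middle of the notch at about (232,280) and nearly flush with the disc. The second 25 N press stopped at the same height (43.2 mm, nominal 43 mm), so the disc is home, and the hand is clear.

```bash
python3 -c "
from station import *
print(job_done())"
```

```text
the job is handed in; nothing more can be done
None
```

I turned the disc clockwise until its notch lay over the key, pressed it home (the fingertip on the boss stopped at 43.2 mm, 43 mm expected), took the hand away without touching the loose parts, and handed the job in at about 18 s.

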